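# Roll a bush up to the gauge pad and leave it on the mark

### The job

Roll the loose steel-sleeved bush along the blue gauge's lane by pushing its side, without lifting it, until it meets the red sprung pad, and lean it on the pad with a steady push of about 5 N for at least a second so the dial can settle, never pushing hard. Then ease off slowly so that the bush is not thrown back, and leave it lying still on the yellow mark, with the other parts around it undisturbed.

Things in the scene. Friction and masses are not known exactly. Their poses are not given: they have to be found in the camera images.
- gauge: blue gauge fixed to the bench: plate 400 x 250 x 10 mm (y from -160 to +90 mm), its top is the lane floor. Origin on the bench under the lane's centre line, x along the lane to the red pad, y across, z up. Lane (pale grey) 98 mm wide between rails 10 mm wide, 12 mm above the floor, x = -190 to +100 mm. Small rubber parts stand on the plate near y = -110 mm.
- mark (a point): middle of the yellow mark, a band 28 mm wide across the lane floor and the rails' tops; the point is on the lane floor on the centre line, 60 mm ahead of the gauge's origin. A bush that just touches the pad at rest has its axis over this band, up to 10 mm before or past its middle (the pad's zero varies and is not measured).
- bush: loose solid bush, smooth oiled steel sleeve 50 mm in diameter, 90 mm long, black rubber ends, a blue paint stripe, 0.3 to 0.54 kg, lying across the lane between the rails (4 mm play each side), 105 to 140 mm short of the mark's middle. Origin in its middle, 25 mm above the lane floor; y along its axis, z (through the stripe) turns as it rolls. Creeping, it soon stops once left.
- mount_a: black flared rubber mount standing on the gauge's side tray, 55 mm tall, 37 mm wide at the foot
- mount_b: black flared rubber mount standing on the gauge's side tray, 55 mm tall, 37 mm wide at the foot
- collar: black rubber collar lying flat on the gauge's side tray, 44 mm across, 22 mm tall
- mount_c: black flared rubber mount standing on the bench, 100 mm tall, 68 mm wide at the foot
- mount_d: black flared rubber mount standing on the bench, 100 mm tall, 68 mm wide at the foot
- talc: orange bottle with a white cap, 56 mm across, 130 mm tall, standing on the bench
- cup: blue cup standing on the bench, 72 mm across, 90 mm tall
- head: grey gauge head with a dial, fixed across the lane's end: 50 x 90 mm, 67 mm tall; origin under its middle, 10 mm above the bench, 155 mm ahead of the gauge's origin, axes as the gauge's. It carries the red pad (10 mm thick, 70 mm wide, 42 mm tall), face 70 mm back from the head's origin, give or take 10 mm (its zero varies), on a spring of 7 N per mm. Friction takes 1 to 3 N of a push.
There are look-alikes about, which are no part of the job. There is more than one size of the bush; the one meant has the size given above.

How it is judged:
By the outcome, as a careful person would: the job done as asked, in the order asked, and still so for the second after the job is handed in, with the robot touching nothing.
It also fails if it takes over 58 s, if anything falls off the work surface, if the arm or the gripper's body presses on something with over 40 N, if the wrist force passes 120 N, or if a joint passes its speed limit or range.

### The arm

A 7-joint arm with a two-finger parallel gripper is mounted at the origin on the work surface. World frame = base frame: x ahead of the robot, y to its left, z up, the work surface at z = 0. Lengths are in mm, angles in rad, forces in N, time in s.
With the tool pointing down it reaches from about 400 to 850 mm from the base axis. Payload 4.4 kg.
Tool frame: the origin (TCP) lies midway between the tips of the shut fingers; the grasp point (between the pads) lies 19 mm behind it; z points along the fingers, y is the line along which they close (so a half turn about z gives the same grasp; the last joint's range is limited). The gripper opens to 94 mm and grips with 3 to 60 N. Pads are 16 mm wide; open, the fingers measure 119 mm over their backs; the gripper's body (75 mm by 177 mm) begins 78 mm behind the grasp point.
Start: joints at [-1.252, 0.628, 0.038, 1.517, -0.027, 0.996, -0.02], TCP at [243.97, 602.492, 205.478] pointing down, gripper open.
Joint ranges: [-3.06, 3.06], [-0.37, 2.12], [-1.25, 1.32], [0.18, 2.47], [-1.1, 4.24], [0.23, 1.98], [-2.94, 2.94]. Speed limits (rad/s): [2.57, 2.57, 3.14, 3.14, 3.14, 3.14, 3.14].

### API

Orientations are given as a unit quaternion [w, x, y, z].
In Python, from plant import r gives the robot as it stands.
- The arm moves only by the tool send_rows, never from a script. Its argument "commands" is a list of rows, each a list of 3 entries, a list of its own where there are three numbers: the turn, a rotation vector about the tool's x, y, z in rad, then the shift along the tool's x, y, z in mm, then the opening, from 0 (shut) to 1 (fully open). In form: [[[wx, wy, wz], [dx, dy, dz], claw], ...]. A call has 1 to 8 rows; each row shifts and turns the commanded pose from where the row before left it, along the tool's axes as they then stand; what a row does not reach is not made up. A row lasts 1/12 s, in which the tool goes at most 41.7 mm and 7.16 degrees, less where a joint would pass 70% of its speed; a pose out of reach is approached as far as the arm can. A call is refused whole if a number of a shift passes 41.7 or a number of a turn 0.125, either way. A call with a gripper value outside its range is refused whole. The fingers move at their own pace and stop on an object; the grip force is fixed at half the most. Time passes only in rows, so rows that do not move let the fingers close. It gives the time, the measured TCP pose, the force, the opening and the grip force at its end, in the units of the state.
- r.observe(): the state, without advancing time (a new reading comes with each control period).
- r.get_image(name): name is "side" or "top" or "wrist"; returns a dict with "frame" (420x560x3 uint8, red, green, blue), "depth" (420x560 float32, mm along the optical axis (not along the pixel's ray), 0 where there is no reading), "fx", "fy", "cx", "cy" (pixels), "rvec" (rotation vector, rad) and "tvec" (3), from world to camera coordinates, as OpenCV has them; the wrist camera has in their place "tool_from_camera" (4x4, takes a point from camera to tool coordinates, whose origin is the TCP and whose axes are the flange's). Camera axes: x right, y down, z forward; pixel columns grow to the right and rows downward; lengths in mm; the calibration is good to about 2 mm. The wrist camera is an equidistant fisheye: a pixel r from the principal point sees the ray r / f radians off the axis. A picture is of the moment at which its call begins: read the wrist's pose just before it.
- r.sign_off(): hands the job in; it is judged then, once.
Trained networks look in a picture, given as the dict that the camera call returned (one of the last four; its "shot" number tells which), for a name from the list of things; names that differ only in an ending like _2 or _b are one class to them, and where a whole thing is asked for, a point or a joint stands for the part that bears it (a point fixed in the world has none). Each returns a list of dicts, best first, with "score" (0 to 1); they miss things now and then, are a little off and sometimes report something else, mostly with a low value. They report only what shows in the picture. A call takes as long as a camera call. They do not tell look-alikes from the thing itself.
- r.silhouettes(label, picture): "pixels" (420x560 bool, what is visible of it) and "extent" ([left, top, right, bottom] in pixels, round what is visible of it).
The state is a dict: "time": time; "q": joint angles; "joint_vel": joint speeds; "tau": joint torques, N m; "eef_pos": TCP position; "eef_rot": TCP orientation; "ft_force": force on the tool from outside, world axes, zero at the start; "moment": the same for the moment, N m; "width": opening from 0.0 (shut) to 1.0 (fully open); "finger_force": force on a finger pad.
Only numpy, scipy, OpenCV 4.12 (cv2) and the standard library are available. Lean on these libraries where they do the work, as an engineer would, in place of code of your own. Each camera call takes 0.05 s, during which the arm holds its last target. There are 200 camera calls.

## Working session

There is one attempt and no reset: what is moved stays moved. The work goes in short steps, Python scripts to look and compute and a tool call to move; the robot and the scene stay as the last step left them, time stands still between calls to the robot, and variables do not carry over. Pictures are saved under pics/ and viewed, at most 10 in all, crops included, and the job is handed in when it is done.

Besides the shell and the picture viewer there is one more tool, called after "Request:" as name([rows], argument=value, ...), one row to a line, values as JSON. send_rows: Moves the arm, as the interface text tells. Its arguments: {"type":"object","properties":{"commands":{"type":"array","items":{"type":"array"}}},"required":["commands"]}

```bash
mkdir -p pics; ls; cat > h.py <<'E'
import numpy as np,cv2
from plant import r
def snap(n,f=None):
    p=r.get_image(n)
    if f: cv2.imwrite('pics/'+f,p['frame'][:,:,::-1])
    return p
def world(p):
    "HxWx3 world points from depth (pinhole cams)"
    d=p['depth'];v,u=np.mgrid[:d.shape[0],:d.shape[1]]
    c=np.stack([(u-p['cx'])/p['fx']*d,(v-p['cy'])/p['fy']*d,d],-1)
    R=cv2.Rodrigues(np.array(p['rvec'],float))[0]
    return (c-np.array(p['tvec']).ravel())@R
E
python3 - <<'E'
from h import *
print(r.observe())
out=[]
for n in('top','side'):
    p=snap(n,n+'0.png');W=world(p)
    for l in('gauge','bush','head','mark','mount_a','collar','mount_c','talc','cup'):
        for s in r.silhouettes(l,p)[:4]:
            m=s['pixels']&(p['depth']>0)
            if m.sum(): print(n,l,round(s['score'],2),np.round(s['extent']),m.sum(),np.round(np.median(W[m],0)),np.round(np.percentile(W[m],2,axis=0)),np.round(np.percentile(W[m],98,axis=0)))
E
```

```text
pics
{'time': 0.0, 'q': array([-1.25183868,  0.6293246 ,  0.03843924,  1.51833414, -0.02698119,
        0.99629648, -0.02001148]), 'joint_vel': array([-8.54399214e-04,  1.46645465e-06, -1.28193808e-03,  1.33977597e-03,
       -1.28366621e-03,  5.55360918e-04,  5.66863746e-04]), 'tau': array([-1.47185696e-03, -5.49743485e+01,  1.14316721e+00, -1.86632377e+01,
       -5.21282922e-02,  2.34315387e-02,  1.45202353e-04]), 'eef_pos': array([243.6997724 , 601.88400596, 204.57886547]), 'eef_rot': array([-1.58283319e-04,  1.91193447e-01,  9.81551942e-01, -9.08626717e-04]), 'ft_force': array([ 0.00278426,  0.15187117, -0.37939526]), 'moment': array([ 0.04659485, -0.01610491, -0.01067728]), 'finger_force': 0.0, 'width': 0.9950901599826653}
top gauge 0.83 [193. 145. 347. 241.] 12705 [602.  39.  11.] [ 489. -166.    7.] [728. 214.  78.]
top bush 0.93 [241. 261. 297. 310.] 1423 [371.  31.  64.] [327. -27.   3.] [414.  91.  71.]
top bush 0.6 [324. 275. 377. 324.] 1522 [ 332. -163.   63.] [ 282. -222.    2.] [ 380. -107.   71.]
top bush 0.59 [279. 187. 300. 220.] 737 [569. -20.  57.] [526. -44.  39.
[... 2267 characters left out ...]
   9.] [717. 124.  66.]
side collar 0.87 [203. 207. 222. 223.] 268 [678.  22.  28.] [660.  -1.  13.] [699.  37.  33.]
side mount_c 0.89 [ 87. 294. 140. 367.] 2474 [581. 378.  60.] [568. 346.   4.] [616. 399. 101.]
side mount_c 0.79 [226. 181. 240. 209.] 316 [668. -50.  37.] [659. -71.   9.] [701. -41.  66.]
side mount_c 0.73 [127. 339. 182. 415.] 2947 [466. 401.  65.] [450. 371.   5.] [501. 423. 101.]
side mount_c 0.64 [176. 214. 191. 247.] 409 [678. 114.  39.] [668.  58.   9.] [717. 124.  66.]
side talc 0.62 [342. 123. 361. 175.] 743 [ 483. -377.   65.] [ 462. -399.    6.] [ 511. -367.  129.]
side cup 0.94 [303. 129. 326. 164.] 751 [ 588. -341.   65.] [ 561. -396.    5.] [ 625. -329.   90.]
```

```bash
python3 - <<'E'
from h import *
a=cv2.imread('pics/top0.png')[130:340,90:470]
cv2.imwrite('pics/topc.png',cv2.resize(a,None,fx=2.1,fy=2.1,interpolation=cv2.INTER_CUBIC))
E
```

```text
(no output)
```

View pics/topc.png

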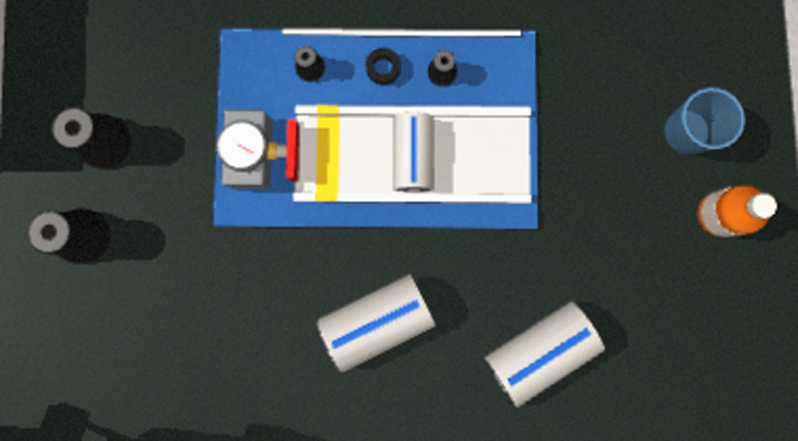

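View pics/side0.png

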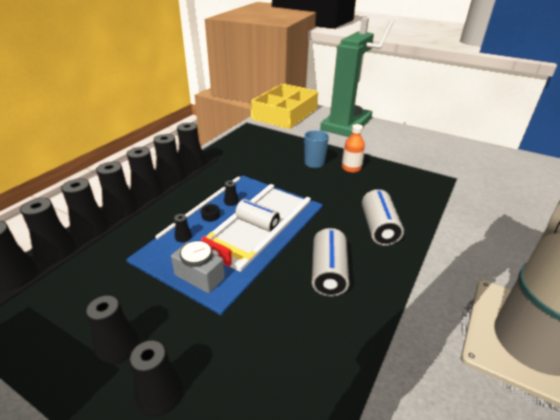

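The lane bush at top pixel (289,203) is the only 50 mm one. The look-alikes are the two larger bushes on the bench, at (269,285) and (350,300). Next I'll measure the gauge axes.

```bash
python3 - <<'E'
from h import *
p=snap('top');W=world(p);hsv=cv2.cvtColor(p['frame'],cv2.COLOR_RGB2HSV).astype(int)
H,S,V=hsv[...,0],hsv[...,1],hsv[...,2];ok=p['depth']>0
reg=ok&(W[...,0]>470)&(W[...,0]<750)&(W[...,1]>-190)&(W[...,1]<230)
def rect(m,n):
    P=W[m];rc=cv2.minAreaRect(P[:,:2].astype(np.float32));print(n,m.sum(),np.round(P.mean(0),1),np.round(rc[0],1),np.round(rc[1],1),round(rc[2],2))
blue=reg&(H>98)&(H<118)&(S>140)&(W[...,2]<18)
n,lab,st,_=cv2.connectedComponentsWithStats(blue.astype(np.uint8));bl=np.isin(lab,[i for i in range(1,n) if st[i,4]>300]);rect(bl,'plate')
for n,m in(('yellow',reg&(H>22)&(H<34)&(S>150)),('red',reg&((H<6)|(H>174))&(S>170)&(W[...,2]>25)),('bush',reg&(W[...,2]>40)&(abs(W[...,0]-570)<60)&(W[...,1]<60))):
    rect(m,n);
    if n!='bush': print(np.percentile(W[m],[2,50,98],axis=0).round(1).tolist())
P=W[m];P=P[P[:,2]>54]
d=np.linalg.svd(P[:,:2]-P[:,:2].mean(0))[2][0];print('bush axis',P.mean(0),d)
s=r.silhouettes('gauge',p)[0]['pixels']
E
```

```text
plate 6981 [622.7  35.2  10.7] [608.9  25.6] [405.2 249.5] 87.91
yellow 440 [576.1  86.7  13.3] [576.6  86.8] [ 24.9 118. ] 88.5
[[520.4, 74.4, 7.4], [576.5, 86.7, 11.8], [632.5, 98.7, 26.0]]
red 136 [576.  124.4  54.4] [577.  125.5] [10.3 69.4] 87.98
[[542.9, 119.9, 38.7], [575.8, 123.8, 56.5], [611.0, 129.3, 59.9]]
bush 702 [570.  -19.4  55.4] [571.9 -19.8] [48.2 92.1] 88.59
bush axis [570.63194477 -20.02186598  58.74935383] [-0.99946153  0.03281225]
```

Measured gauge yaw is about 88°. The bush is 107 mm short of the mark, and the pad face is about 33 mm past it. I'll turn the tool so its x runs along the lane, then travel to behind the bush.

Request:
send_rows([
  [[0,0,0.122],[0,0,0],0.5],
  [[0,0,0.122],[0,0,0],0.5],
  [[0,0,0.122],[0,0,0],0.5],
  [[0,0,0.122],[0,0,0],0.5],
  [[0,0,0.122],[0,0,0],0.5],
  [[0,0,0.122],[0,0,0],0.5],
  [[0,0,0.122],[0,0,0],0.5],
  [[0,0,0.122],[0,0,0],0.5],
])

```text
time: 1.77
eef_pos: [243.9, 602.6, 205.5]
eef_rot: [-0.0, 0.631, 0.775, 0.0]
ft_force: [0.3, -0.5, -0.1]
width: 0.508
finger_force: 0.0
```

Request:
send_rows([
  [[0,0,0.122],[0,0,0],0.5],
  [[0,0,0.122],[0,0,0],0.5],
  [[0,0,0],[-30,16,0],0.5],
  [[0,0,0],[-30,16,0],0.5],
  [[0,0,0],[-30,16,0],0.5],
  [[0,0,0],[-30,16,0],0.5],
  [[0,0,0],[-30,16,0],0.5],
  [[0,0,0],[-30,16,0],0.5],
])

```text
time: 2.43
eef_pos: [334.2, 418.0, 205.6]
eef_rot: [-0.0, 0.719, 0.695, 0.0]
ft_force: [0.9, -0.4, 0.8]
width: 0.501
finger_force: 0.0
```

Request:
send_rows([
  [[0,0,0],[-30,16,0],0.5],
  [[0,0,0],[-30,16,0],0.5],
  [[0,0,0],[-30,16,0],0.5],
  [[0,0,0],[-30,16,0],0.5],
  [[0,0,0],[-30,16,0],0.5],
  [[0,0,0],[-30,16,0],0.5],
  [[0,0,0],[-30,16,0],0.5],
  [[0,0,0],[-30,16,0],0.5],
])

```text
time: 3.1
eef_pos: [454.1, 173.8, 205.7]
eef_rot: [-0.0, 0.719, 0.695, 0.0]
ft_force: [1.0, 0.5, -0.2]
width: 0.501
finger_force: 0.0
```

Request:
send_rows([
  [[0,0,0],[-30,16,0],0.5],
  [[0,0,0],[-30,16,0],0.5],
  [[0,0,0],[-30,16,0],0.5],
  [[0,0,0],[-30,16,0],0.5],
  [[0,0,0],[-30,16,0],0.5],
  [[0,0,0],[-30,15,0],0.5],
  [[0,0,0],[-30,15,0],0.5],
  [[0,0,0],[-20,10,0],0.5],
])

```text
time: 3.77
eef_pos: [566.7, -62.7, 205.7]
eef_rot: [0.001, 0.72, 0.694, -0.0]
ft_force: [0.7, 0.3, -0.6]
width: 0.5
finger_force: 0.0
```

Request:
send_rows([
  [[0,0,0],[-13,5,10],0.5],
  [[0,0,0],[0,0,30],0.5],
  [[0,0,0],[0,0,30],0.5],
  [[0,0,0],[0,0,25],0.5],
  [[0,0,0],[0,0,0],0.5],
])

```text
time: 4.18
eef_pos: [566.8, -71.3, 106.2]
eef_rot: [-0.003, 0.719, 0.695, -0.003]
ft_force: [-1.2, 0.4, -0.9]
width: 0.499
finger_force: 0.0
```

```bash
python3 - <<'E'
from h import *
o=r.observe();print(o['eef_pos'],o['eef_rot'],o['ft_force'])
snap('wrist','w1.png')
p=r.get_image('side');W=world(p);
for s in r.silhouettes('bush',p)[:4]:
    m=s['pixels']&(p['depth']>0);print(s['score'],s['extent'],np.median(W[m],0).round())
E
```

```text
[566.75309303 -71.28278122 106.19416049] [-0.00334739  0.71904272  0.69495282 -0.00263517] [-1.19890127  0.37775542 -0.90384233]
0.9 [311.0, 228.3, 347.4, 296.5] [360.  65.  59.]
0.59 [362.7, 191.7, 403.2, 247.4] [ 319. -128.   56.]
0.57 [236.8, 200.4, 278.5, 233.1] [562.  -4.  49.]
```

View pics/w1.png

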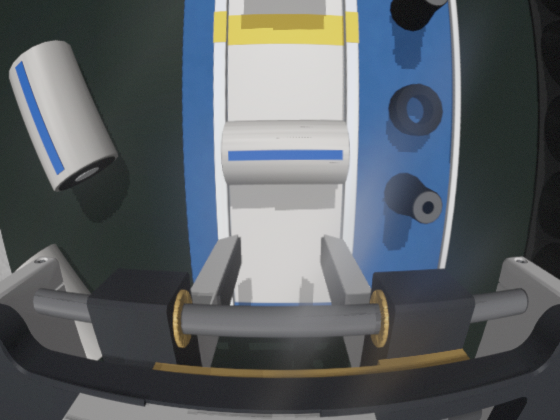

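The wrist view shows the target bush at (286,152), square in the lane between the rails, with both fingers behind it and between the rails. The yellow band is ahead at (286,28). I'm descending.

Request:
send_rows([
  [[0,0,0],[0,3,20],0.5],
  [[0,0,0],[0,0,20],0.5],
  [[0,0,0],[0,0,20],0.5],
  [[0,0,0],[0,0,14],0.5],
  [[0,0,0],[0,0,6],0.5],
  [[0,0,0],[0,0,0],0.5],
  [[0,0,0],[0,0,0],0.5],
  [[0,0,0],[0,0,0],0.5],
])

```text
time: 5.0
eef_pos: [574.6, -72.3, 32.1]
eef_rot: [0.001, 0.719, 0.695, 0.001]
ft_force: [-0.2, -0.1, 0.9]
width: 0.497
finger_force: 0.0
```

Request:
send_rows([
  [[0,0,0],[2,-2,2],0.5],
  [[0,0,0],[2,0,2],0.5],
  [[0,0,0],[2,0,1],0.5],
  [[0,0,0],[2,0,0],0.5],
  [[0,0,0],[1,0,0],0.5],
  [[0,0,0],[1,0,0],0.5],
  [[0,0,0],[0,0,0],0.5],
  [[0,0,0],[0,0,0],0.5],
])

```text
time: 5.67
eef_pos: [571.6, -62.0, 25.5]
eef_rot: [0.0, 0.719, 0.695, -0.0]
ft_force: [0.1, -0.7, -0.1]
width: 0.5
finger_force: 0.0
```

```bash
python3 - <<'E'
from h import *
o=r.observe();print(o['eef_pos'],o['eef_rot'],o['ft_force'])
snap('wrist','w2.png')
for i in range(4):
    r.get_image('top');o=r.observe();print(o['eef_pos'].round(2),o['ft_force'].round(2))
E
```

```text
[571.6070173  -62.02724794  25.46639625] [ 4.65750159e-05  7.19011117e-01  6.94998569e-01 -6.30472878e-06] [ 0.13479717 -0.67651242 -0.13574175]
[571.55 -62.21  25.46] [ 0.31 -0.57  0.51]
[571.57 -62.23  25.46] [0.1  0.24 0.26]
[571.53 -62.16  25.45] [0.78 0.46 0.21]
[571.57 -62.18  25.47] [-0.34  0.03 -0.2 ]
```

View pics/w2.png

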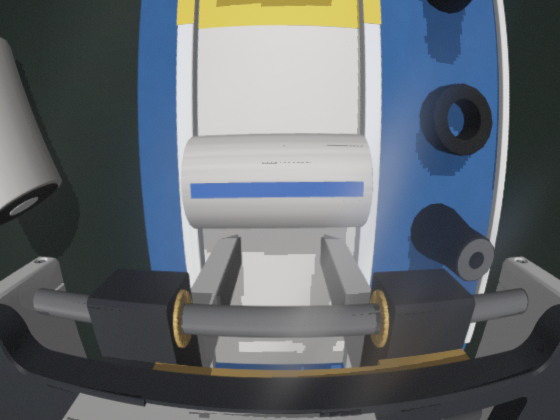

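The fingers are centred in the lane just behind the bush, whose near edge is at row 228. I'll start the slow push.

Request:
send_rows([
  [[0,0,0],[1,0,0],0.5],
  [[0,0,0],[1,0,0],0.5],
  [[0,0,0],[1,0,0],0.5],
  [[0,0,0],[1,0,0],0.5],
  [[0,0,0],[1,0,0],0.5],
  [[0,0,0],[1,0,0],0.5],
  [[0,0,0],[1,0,0],0.5],
  [[0,0,0],[1,0,0],0.5],
])

```text
time: 6.58
eef_pos: [571.8, -54.0, 25.5]
eef_rot: [0.0, 0.719, 0.695, -0.0]
ft_force: [-0.1, -0.8, -0.1]
width: 0.5
finger_force: 0.4
```

Request:
send_rows([
  [[0,0,0],[1,0,0],0.5],
  [[0,0,0],[1,0,0],0.5],
  [[0,0,0],[1,0,0],0.5],
  [[0,0,0],[1,0,0],0.5],
  [[0,0,0],[1,0,0],0.5],
  [[0,0,0],[1,0,0],0.5],
  [[0,0,0],[1,0,0],0.5],
  [[0,0,0],[1,0,0],0.5],
])

```text
time: 7.25
eef_pos: [572.1, -45.9, 25.5]
eef_rot: [-0.0, 0.719, 0.695, 0.0]
ft_force: [-0.2, -0.2, -0.2]
width: 0.497
finger_force: 0.1
```

Request:
send_rows([
  [[0,0,0],[1,0,0],0.5],
  [[0,0,0],[1,0,0],0.5],
  [[0,0,0],[1,0,0],0.5],
  [[0,0,0],[1,0,0],0.5],
  [[0,0,0],[1,0,0],0.5],
  [[0,0,0],[1,0,0],0.5],
  [[0,0,0],[1,0,0],0.5],
  [[0,0,0],[1,0,0],0.5],
])

```text
time: 7.92
eef_pos: [572.4, -38.0, 25.4]
eef_rot: [-0.0, 0.719, 0.695, -0.0]
ft_force: [-0.1, -0.5, 0.5]
width: 0.496
finger_force: 0.1
```

```bash
cat >> h.py <<'E'
U=np.array([.0366,.9993]);M=np.array([576.3,86.7])
def bush():
    "bush axis, mm past the mark, and skew, from the top depth"
    p=r.get_image('top');W=world(p);o=r.observe()
    m=(W[...,2]>54)&(W[...,2]<66)&(abs(W[...,0]-575)<55)&(W[...,1]<112)&(W[...,1]>o['eef_pos'][1]+14)&(p['depth']>0)&(p['frame'].min(-1)>70)
    P=W[m];d=np.linalg.svd(P[:,:2]-P[:,:2].mean(0))[2][0]
    print('t',o['time'],'tcp',o['eef_pos'].round(2),'s_tcp',((o['eef_pos'][:2]-M)@U).round(2),'F',o['ft_force'].round(2),'bush n',m.sum(),'c',P.mean(0).round(1),'s',((P[:,:2].mean(0)-M)@U).round(1),'dir',d.round(3))
    return p
E
python3 -c "
from h import *
bush()"
```

```text
t 7.9667 tcp [572.36 -37.65  25.44] s_tcp -124.41 F [-0.86 -0.21  0.27] bush n 0 c [nan nan nan] s nan dir [1. 0.]h.py:18: RuntimeWarning: Mean of empty slice.
  P=W[m];d=np.linalg.svd(P[:,:2]-P[:,:2].mean(0))[2][0]
  ret = um.true_divide(
h.py:19: RuntimeWarning: Mean of empty slice.
  print('t',o['time'],'tcp',o['eef_pos'].round(2),'s_tcp',((o['eef_pos'][:2]-M)@U).round(2),'F',o['ft_force'].round(2),'bush n',m.sum(),'c',P.mean(0).round(1),'s',((P[:,:2].mean(0)-M)@U).round(1),'dir',d.round(3))
```

```bash
cat >> h.py <<'E'
def bush(f=None):
    "bush top from the wrist depth, in tool coordinates (x along the lane from the TCP)"
    o=r.observe();p=snap('wrist',f);d=p['depth'];v,u=np.mgrid[:d.shape[0],:d.shape[1]]
    a,b=(u-p['cx'])/p['fx'],(v-p['cy'])/p['fy'];th=np.hypot(a,b)+1e-9;k=np.tan(np.minimum(th,1.5))/th
    c=np.stack([a*k*d,b*k*d,d,np.ones_like(d)],-1)@np.array(p['tool_from_camera']).T
    z=o['eef_pos'][2]-c[...,2]
    m=(d>0)&(th<1.3)&(abs(c[...,1])<43)&(c[...,0]>10)&(c[...,0]<90)&(z>48)&(z<66)&(p['frame'].max(-1)>70)
    P=c[m];R=np.array([[x,*np.round(np.median(P[(abs(P[:,1]-x)<12)&(z[m]>57)],0)[[0]],1)] for x in(-28,0,28)])
    print('t',round(o['time'],2),'tcp',o['eef_pos'].round(2),'s_tcp',((o['eef_pos'][:2]-M)@U).round(2),'F',o['ft_force'].round(2),'n',m.sum(),'ztop',np.percentile(z[m],95).round(1),'y',np.percentile(P[:,1],[1,99]).round(1),'x',R.tolist())
    return p
E
python3 -c "
from h import *
bush('w3.png')"
```

```text
t 7.97 tcp [572.36 -37.65  25.44] s_tcp -124.41 F [-0.86 -0.21  0.27] n 14784 ztop 61.3 y [-42.   41.4] x [[-28.0, 36.4], [0.0, 36.6], [28.0, 36.9]]
```

View pics/w3.png

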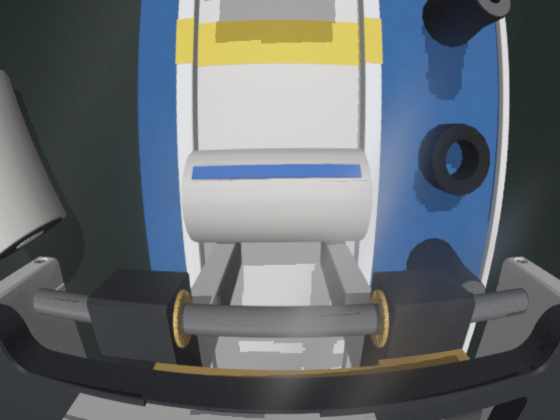

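The bush rolls square with its axis about 35 mm ahead of the TCP, and its stripe at (276,171) has turned as it should. I'll keep pushing.

Request:
send_rows([
  [[0,0,0],[1,0,0],0.5],
  [[0,0,0],[1.5,0,0],0.5],
  [[0,0,0],[1.5,0,0],0.5],
  [[0,0,0],[1.5,0,0],0.5],
  [[0,0,0],[1.5,0,0],0.5],
  [[0,0,0],[1.5,0,0],0.5],
  [[0,0,0],[1.5,0,0],0.5],
  [[0,0,0],[1.5,0,0],0.5],
])

```text
time: 8.68
eef_pos: [572.8, -26.4, 25.4]
eef_rot: [-0.0, 0.719, 0.695, -0.0]
ft_force: [0.0, 0.4, 1.0]
width: 0.5
finger_force: 0.1
```

Request:
send_rows([
  [[0,0,0],[1.5,0,0],0.5],
  [[0,0,0],[1.5,0,0],0.5],
  [[0,0,0],[1.5,0,0],0.5],
  [[0,0,0],[1.5,0,0],0.5],
  [[0,0,0],[1.5,0,0],0.5],
  [[0,0,0],[1.5,0,0],0.5],
  [[0,0,0],[1.5,0,0],0.5],
  [[0,0,0],[1.5,0,0],0.5],
])

```text
time: 9.35
eef_pos: [573.2, -14.4, 25.5]
eef_rot: [0.0, 0.719, 0.695, 0.0]
ft_force: [0.4, 0.9, 0.6]
width: 0.501
finger_force: 0.1
```

Request:
send_rows([
  [[0,0,0],[1.5,0,0],0.5],
  [[0,0,0],[1.5,0,0],0.5],
  [[0,0,0],[1.5,0,0],0.5],
  [[0,0,0],[1.5,0,0],0.5],
  [[0,0,0],[1.5,0,0],0.5],
  [[0,0,0],[1.5,0,0],0.5],
  [[0,0,0],[1.5,0,0],0.5],
  [[0,0,0],[1.5,0,0],0.5],
])

```text
time: 10.02
eef_pos: [573.6, -2.4, 25.4]
eef_rot: [-0.0, 0.719, 0.695, -0.0]
ft_force: [-0.3, 0.4, -0.5]
width: 0.5
finger_force: 0.1
```

Request:
send_rows([
  [[0,0,0],[1.5,0,0],0.5],
  [[0,0,0],[1.5,0,0],0.5],
  [[0,0,0],[1.5,0,0],0.5],
  [[0,0,0],[1.5,0,0],0.5],
  [[0,0,0],[1.5,0,0],0.5],
  [[0,0,0],[1.5,0,0],0.5],
  [[0,0,0],[1.5,0,0],0.5],
  [[0,0,0],[1.5,0,0],0.5],
])

```text
time: 10.68
eef_pos: [574.0, 9.6, 25.4]
eef_rot: [0.0, 0.719, 0.695, 0.0]
ft_force: [0.1, 0.1, 0.5]
width: 0.501
finger_force: 0.1
```

Request:
send_rows([
  [[0,0,0],[1.5,0,0],0.5],
  [[0,0,0],[1.5,0,0],0.5],
  [[0,0,0],[1.4,0,0],0.5],
  [[0,0,0],[1.3,0,0],0.5],
  [[0,0,0],[1.2,0,0],0.5],
  [[0,0,0],[1.1,0,0],0.5],
  [[0,0,0],[1,0,0],0.5],
  [[0,0,0],[1,0,0],0.5],
])

```text
time: 11.35
eef_pos: [574.3, 19.5, 25.5]
eef_rot: [-0.0, 0.719, 0.695, -0.0]
ft_force: [-0.2, 0.3, -0.5]
width: 0.5
finger_force: 0.1
```

```bash
python3 -c "
from h import *
bush('w4.png')"
```

```text
t 11.35 tcp [574.31  19.47  25.46] s_tcp -67.25 F [-0.16  0.33 -0.53] n 14869 ztop 61.2 y [-42.1  40.9] x [[-28.0, 35.6], [0.0, 35.8], [28.0, 36.1]]
```

Request:
send_rows([
  [[0,0,0],[1,0,0],0.5],
  [[0,0,0],[1,0,0],0.5],
  [[0,0,0],[1,0,0],0.5],
  [[0,0,0],[1,0,0],0.5],
  [[0,0,0],[1,0,0],0.5],
  [[0,0,0],[1,0,0],0.5],
  [[0,0,0],[1,0,0],0.5],
  [[0,0,0],[1,0,0],0.5],
])

```text
time: 12.07
eef_pos: [574.6, 27.5, 25.5]
eef_rot: [-0.0, 0.719, 0.695, -0.0]
ft_force: [0.3, 0.1, -0.0]
width: 0.5
finger_force: 0.1
```

Request:
send_rows([
  [[0,0,0],[1,0,0],0.5],
  [[0,0,0],[1,0,0],0.5],
  [[0,0,0],[1,0,0],0.5],
  [[0,0,0],[1,0,0],0.5],
  [[0,0,0],[1,0,0],0.5],
  [[0,0,0],[1,0,0],0.5],
  [[0,0,0],[1,0,0],0.5],
  [[0,0,0],[1,0,0],0.5],
])

```text
time: 12.73
eef_pos: [574.9, 35.5, 25.5]
eef_rot: [-0.0, 0.719, 0.695, 0.0]
ft_force: [-0.5, 0.1, -0.3]
width: 0.499
finger_force: 0.1
```

Request:
send_rows([
  [[0,0,0],[0.9,0,0],0.5],
  [[0,0,0],[0.8,0,0],0.5],
  [[0,0,0],[0.7,0,0],0.5],
  [[0,0,0],[0.6,0,0],0.5],
  [[0,0,0],[0.6,0,0],0.5],
  [[0,0,0],[0.6,0,0],0.5],
  [[0,0,0],[0.6,0,0],0.5],
  [[0,0,0],[0.6,0,0],0.5],
])

```text
time: 13.4
eef_pos: [575.0, 40.8, 25.5]
eef_rot: [-0.0, 0.719, 0.695, -0.0]
ft_force: [-0.2, 0.4, 0.7]
width: 0.501
finger_force: 0.1
```

```bash
python3 -c "
from h import *
bush('w5.png')"
```

```text
t 13.4 tcp [575.05  40.85  25.46] s_tcp -45.87 F [-0.2   0.44  0.71] n 17954 ztop 61.2 y [-41.9  40.4] x [[-28.0, 37.7], [0.0, 38.3], [28.0, 37.8]]
```

View pics/w5.png

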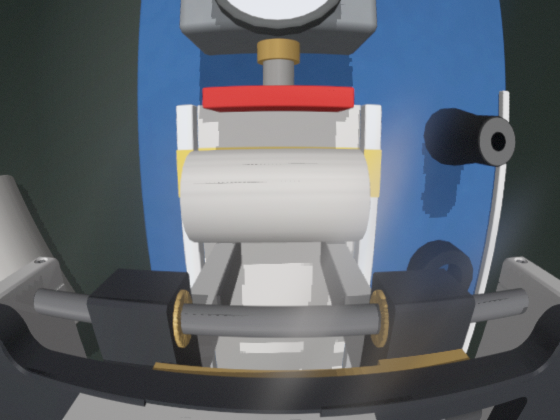

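The bush is on the near edge of the yellow band, with roughly 18 mm still to go before the red pad, whose face edge is at row 107.

Request:
send_rows([
  [[0,0,0],[0.6,0,0],0.5],
  [[0,0,0],[0.6,0,0],0.5],
  [[0,0,0],[0.6,0,0],0.5],
  [[0,0,0],[0.6,0,0],0.5],
  [[0,0,0],[0.6,0,0],0.5],
  [[0,0,0],[0.6,0,0],0.5],
  [[0,0,0],[0.6,0,0],0.5],
  [[0,0,0],[0.6,0,0],0.5],
])

```text
time: 14.12
eef_pos: [575.2, 45.7, 25.5]
eef_rot: [-0.0, 0.719, 0.695, 0.0]
ft_force: [-0.9, -0.1, 0.1]
width: 0.498
finger_force: 0.1
```

Request:
send_rows([
  [[0,0,0],[0.6,0,0],0.5],
  [[0,0,0],[0.6,0,0],0.5],
  [[0,0,0],[0.6,0,0],0.5],
  [[0,0,0],[0.6,0,0],0.5],
  [[0,0,0],[0.6,0,0],0.5],
  [[0,0,0],[0.6,0,0],0.5],
  [[0,0,0],[0.6,0,0],0.5],
  [[0,0,0],[0.6,0,0],0.5],
])

```text
time: 14.78
eef_pos: [575.4, 50.5, 25.5]
eef_rot: [-0.0, 0.719, 0.695, -0.0]
ft_force: [0.0, -0.7, 0.6]
width: 0.499
finger_force: 0.1
```

```bash
sed -i "s/^    return p$/    return p,c,z/" h.py; sed -i '0,/return p,c,z/s//return p/' h.py; python3 -c "
from h import *
p,c,z=bush('w6.png')
f=p['frame'].astype(int);m=(f[...,0]>120)&(f[...,1]<60)&(f[...,2]<60)&(p['depth']>0)&(abs(c[...,1])<36)&(c[...,0]>30)&(c[...,0]<110)
print(m.sum(),np.percentile(c[m][:,0],[1,5,25,50,75,95]).round(1),np.percentile(z[m],[5,50,95]).round(1))"
```

```text
t 14.78 tcp [575.36  50.46  25.45] s_tcp -36.25 F [ 0.05 -0.69  0.63] n 17925 ztop 61.2 y [-41.9  40.3] x [[-28.0, 37.9], [0.0, 38.4], [28.0, 37.9]]
4 [70.7 70.7 70.8 70.8 70.8 70.8] [56.1 56.6 57.5]
```

Request:
send_rows([
  [[0,0,0],[0.6,0,0],0.5],
  [[0,0,0],[0.6,0,0],0.5],
  [[0,0,0],[0.6,0,0],0.5],
  [[0,0,0],[0.6,0,0],0.5],
  [[0,0,0],[0.5,0,0],0.5],
  [[0,0,0],[0.5,0,0],0.5],
  [[0,0,0],[0.4,0,0],0.5],
  [[0,0,0],[0.4,0,0],0.5],
])

```text
time: 15.5
eef_pos: [575.5, 54.6, 25.5]
eef_rot: [-0.0, 0.719, 0.695, -0.0]
ft_force: [0.9, 0.1, -0.2]
width: 0.501
finger_force: 0.1
```

```bash
python3 -c "
from h import *
p,c,z=bush('w7.png')
f=p['frame'].astype(int);m=(f[...,0]>100)&(f[...,1]<90)&(f[...,2]<90)&(f[...,0]>1.8*f[...,1])&(p['depth']>0)&(abs(c[...,1])<30)&(c[...,0]>30)&(c[...,0]<140)
print(m.sum(),np.percentile(c[m][:,0],[1,5,25,50,75,95]).round(1),np.percentile(z[m],[5,50,95]).round(1))"
```

```text
t 15.5 tcp [575.49  54.65  25.46] s_tcp -32.06 F [ 0.86  0.07 -0.16] n 18007 ztop 61.2 y [-41.9  40.3] x [[-28.0, 37.7], [0.0, 38.5], [28.0, 37.9]]
2783 [66.5 66.9 68.9 71.3 73.7 75.8] [56.  57.1 58.4]
```

View pics/w7.png

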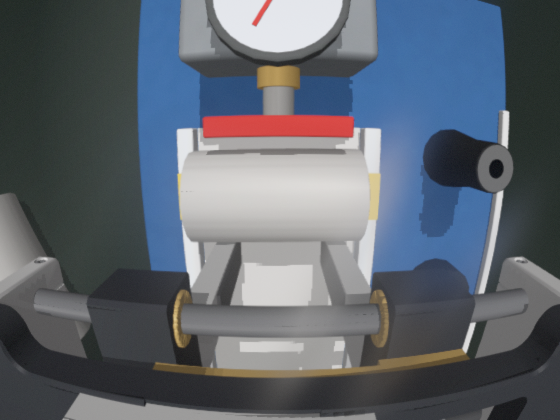

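The pad face is now about 5 mm ahead of the bush front (rows 138 and 150). I'll creep in.

Request:
send_rows([
  [[0,0,0],[0.4,0,0],0.5],
  [[0,0,0],[0.4,0,0],0.5],
  [[0,0,0],[0.3,0,0],0.5],
  [[0,0,0],[0.3,0,0],0.5],
  [[0,0,0],[0.2,0,0],0.5],
  [[0,0,0],[0.2,0,0],0.5],
  [[0,0,0],[0.2,0,0],0.5],
  [[0,0,0],[0.2,0,0],0.5],
])

```text
time: 16.22
eef_pos: [575.6, 56.8, 25.5]
eef_rot: [-0.0, 0.719, 0.695, 0.0]
ft_force: [0.2, 0.2, -0.4]
width: 0.5
finger_force: 0.1
```

Request:
send_rows([
  [[0,0,0],[0.2,0,0],0.5],
  [[0,0,0],[0.2,0,0],0.5],
  [[0,0,0],[0.2,0,0],0.5],
  [[0,0,0],[0.2,0,0],0.5],
])

```text
time: 16.55
eef_pos: [575.6, 57.6, 25.5]
eef_rot: [-0.0, 0.719, 0.695, 0.0]
ft_force: [-0.6, 0.1, 0.3]
width: 0.5
finger_force: 0.1
```

```bash
cat >> h.py <<'E'
def gap():
    p,c,z=bush()
    f=p['frame'].astype(int);m=(f[...,0]>100)&(f[...,1]<90)&(f[...,2]<90)&(f[...,0]>1.8*f[...,1])&(p['depth']>0)&(abs(c[...,1])<30)&(c[...,0]>30)&(c[...,0]<140)
    print('pad face',np.percentile(c[m][:,0],[1,5]).round(1))
    g=p['frame'][:,225:330];print('red rows',np.where((g[...,0]>110)&(g[...,1]<70))[0].max() if m.sum() else None)
E
python3 -c "
from h import *
gap()"
```

```text
t 16.55 tcp [575.63  57.62  25.48] s_tcp -29.08 F [-0.56  0.09  0.28] n 17910 ztop 61.2 y [-41.9  40.2] x [[-28.0, 37.8], [0.0, 38.3], [28.0, 37.8]]
pad face [63.5 63.9]
red rows 142
```

Request:
send_rows([
  [[0,0,0],[0.2,0,0],0.5],
  [[0,0,0],[0.2,0,0],0.5],
  [[0,0,0],[0.2,0,0],0.5],
  [[0,0,0],[0.2,0,0],0.5],
  [[0,0,0],[0.1,0,0],0.5],
])

```text
time: 17.02
eef_pos: [575.7, 58.5, 25.5]
eef_rot: [0.0, 0.719, 0.695, 0.0]
ft_force: [0.6, -0.2, -0.2]
width: 0.498
finger_force: 0.1
```

Request:
send_rows([
  [[0,0,0],[0.2,0,0],0.5],
  [[0,0,0],[0.15,0,0],0.5],
  [[0,0,0],[0.15,0,0],0.5],
  [[0,0,0],[0.15,0,0],0.5],
  [[0,0,0],[0.1,0,0],0.5],
])

```text
time: 17.43
eef_pos: [575.7, 59.3, 25.5]
eef_rot: [-0.0, 0.719, 0.695, 0.0]
ft_force: [0.3, -0.1, 0.2]
width: 0.498
finger_force: 0.1
```

Request:
send_rows([
  [[0,0,0],[0.15,0,0],0.5],
  [[0,0,0],[0.15,0,0],0.5],
  [[0,0,0],[0.15,0,0],0.5],
  [[0,0,0],[0.15,0,0],0.5],
  [[0,0,0],[0.1,0,0],0.5],
])

```text
time: 17.85
eef_pos: [575.7, 60.0, 25.5]
eef_rot: [-0.0, 0.719, 0.695, 0.0]
ft_force: [0.2, -0.2, -0.2]
width: 0.499
finger_force: 0.1
```

Request:
send_rows([
  [[0,0,0],[0.15,0,0],0.5],
  [[0,0,0],[0.15,0,0],0.5],
  [[0,0,0],[0.15,0,0],0.5],
  [[0,0,0],[0.15,0,0],0.5],
  [[0,0,0],[0.1,0,0],0.5],
])

```text
time: 18.27
eef_pos: [575.7, 60.7, 25.5]
eef_rot: [-0.0, 0.719, 0.695, 0.0]
ft_force: [0.9, 0.3, 0.1]
width: 0.503
finger_force: 0.1
```

```bash
python3 -c "
from h import *
gap()"
```

```text
t 18.27 tcp [575.73  60.68  25.46] s_tcp -26.02 F [0.89 0.31 0.08] n 17915 ztop 61.2 y [-42.   40.2] x [[-28.0, 37.9], [0.0, 38.6], [28.0, 38.0]]
pad face [60.3 60.7]
red rows 149
```

Request:
send_rows([
  [[0,0,0],[0.15,0,0],0.5],
  [[0,0,0],[0.15,0,0],0.5],
  [[0,0,0],[0.15,0,0],0.5],
  [[0,0,0],[0.1,0,0],0.5],
  [[0,0,0],[0,0,0],0.5],
])

```text
time: 18.73
eef_pos: [575.7, 61.0, 25.5]
eef_rot: [0.0, 0.719, 0.695, -0.0]
ft_force: [-0.5, -0.5, -0.2]
width: 0.499
finger_force: 0.4
```

```bash
cat >> h.py <<'E'
def force(n=6):
    L=[]
    for i in range(n):
        r.get_image('top');o=r.observe();L.append([*o['ft_force'],*o['eef_pos'][1:],o['finger_force']])
    print('t',round(o['time'],2),'F y z',np.mean(L,0)[:5].round(2),np.std(L,0)[1].round(2),'ff',L[-1][5])
E
python3 -c "
from h import *
force(5)"
```

```text
t 18.98 F y z [ 0.16 -0.87  0.13 61.02 25.47] 0.74 ff 0.49486197531223297
```

Request:
send_rows([
  [[0,0,0],[0.1,0,0],0.5],
  [[0,0,0],[0.1,0,0],0.5],
  [[0,0,0],[0.1,0,0],0.5],
  [[0,0,0],[0,0,0],0.5],
])

```text
time: 19.32
eef_pos: [575.7, 61.4, 25.5]
eef_rot: [-0.0, 0.719, 0.695, -0.0]
ft_force: [-1.2, -0.2, 0.1]
width: 0.5
finger_force: 0.6
```

```bash
python3 -c "
from h import *
force(5)"
```

```text
t 19.57 F y z [ 3.000e-02 -1.270e+00  7.200e-01  6.144e+01  2.546e+01] 0.52 ff 0.6419775076210499
```

Request:
send_rows([
  [[0,0,0],[0.1,0,0],0.5],
  [[0,0,0],[0.1,0,0],0.5],
  [[0,0,0],[0.1,0,0],0.5],
  [[0,0,0],[0,0,0],0.5],
])

```text
time: 19.9
eef_pos: [575.7, 61.7, 25.5]
eef_rot: [-0.0, 0.719, 0.695, -0.0]
ft_force: [-0.5, -1.0, 1.3]
width: 0.499
finger_force: 0.8
```

```bash
python3 -c "
from h import *
force(5)"
```

```text
t 20.15 F y z [-0.97 -1.54  1.   61.66 25.45] 0.36 ff 0.9189747087657452
```

Request:
send_rows([
  [[0,0,0],[0.1,0,0],0.5],
  [[0,0,0],[0.1,0,0],0.5],
  [[0,0,0],[0.1,0,0],0.5],
  [[0,0,0],[0.1,0,0],0.5],
  [[0,0,0],[0,0,0],0.5],
])

```text
time: 20.57
eef_pos: [575.7, 61.8, 25.5]
eef_rot: [0.0, 0.719, 0.695, -0.0]
ft_force: [-0.2, -3.2, 1.4]
width: 0.502
finger_force: 1.6
```

```bash
python3 -c "
from h import *
force(5);gap()"
```

```text
t 20.82 F y z [-1.06 -3.53  1.56 61.81 25.48] 0.58 ff 1.8564008921384811
t 20.82 tcp [575.71  61.85  25.47] s_tcp -24.86 F [-1.33 -3.83  1.77] n 17943 ztop 61.2 y [-41.9  40.3] x [[-28.0, 37.7], [0.0, 38.2], [28.0, 37.4]]
pad face [59.4 59.9]
red rows 151
```

Request:
send_rows([
  [[0,0,0],[0.1,0,0],0.5],
  [[0,0,0],[0.1,0,0],0.5],
  [[0,0,0],[0.1,0,0],0.5],
  [[0,0,0],[0,0,0],0.5],
])

```text
time: 21.2
eef_pos: [575.8, 62.0, 25.5]
eef_rot: [0.0, 0.719, 0.695, -0.0]
ft_force: [-0.8, -4.9, 2.2]
width: 0.502
finger_force: 2.5
```

```bash
python3 -c "
from h import *
force(6)"
```

```text
t 21.5 F y z [-1.46 -4.62  2.1  62.02 25.48] 0.36 ff 2.500525675714016
```

Request:
send_rows([
  [[0,0,0],[0.1,0,0],0.5],
  [[0,0,0],[0,0,0],0.5],
  [[0,0,0],[0,0,0],0.5],
  [[0,0,0],[0,0,0],0.5],
  [[0,0,0],[0,0,0],0.5],
  [[0,0,0],[0,0,0],0.5],
  [[0,0,0],[0,0,0],0.5],
  [[0,0,0],[0,0,0],0.5],
])

```text
time: 22.17
eef_pos: [575.8, 62.1, 25.5]
eef_rot: [0.0, 0.719, 0.695, -0.0]
ft_force: [-0.8, -3.6, 2.7]
width: 0.499
finger_force: 2.5
```

```bash
python3 -c "
from h import *
force(5);gap()"
```

```text
t 22.42 F y z [-1.43 -4.39  1.95 62.06 25.49] 0.57 ff 2.5478873401880264
t 22.42 tcp [575.75  62.07  25.47] s_tcp -24.64 F [-1.22 -4.    0.95] n 17962 ztop 61.2 y [-41.9  40.2] x [[-28.0, 37.8], [0.0, 38.2], [28.0, 37.4]]
pad face [59.4 59.8]
red rows 151
```

Request:
send_rows([
  [[0,0,0],[0,0,0],0.5],
  [[0,0,0],[0,0,0],0.5],
  [[0,0,0],[0,0,0],0.5],
  [[0,0,0],[0,0,0],0.5],
  [[0,0,0],[0,0,0],0.5],
  [[0,0,0],[0,0,0],0.5],
  [[0,0,0],[0,0,0],0.5],
  [[0,0,0],[0,0,0],0.5],
])

```text
time: 23.13
eef_pos: [575.8, 62.0, 25.5]
eef_rot: [0.0, 0.719, 0.695, -0.0]
ft_force: [-1.1, -3.9, 2.0]
width: 0.499
finger_force: 2.5
```

```bash
python3 -c "
from h import *
force(5);snap('wrist','w8.png')"
```

```text
t 23.38 F y z [-1.35 -4.92  2.26 62.06 25.48] 0.41 ff 2.5478764437139034
```

View pics/w8.png

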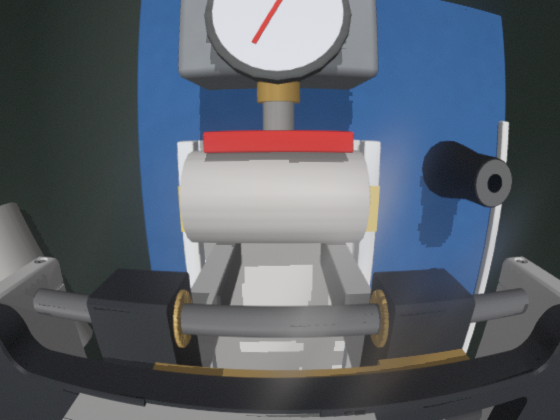

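The bush leans on the pad, the red face is in contact at row 151, and the push is a steady 5 N or so. Friction takes some of it before the pad, so I'll add a small nudge and hold again.

Request:
send_rows([
  [[0,0,0],[0.1,0,0],0.5],
  [[0,0,0],[0.1,0,0],0.5],
  [[0,0,0],[0,0,0],0.5],
  [[0,0,0],[0,0,0],0.5],
  [[0,0,0],[0,0,0],0.5],
  [[0,0,0],[0,0,0],0.5],
  [[0,0,0],[0,0,0],0.5],
  [[0,0,0],[0,0,0],0.5],
])

```text
time: 24.1
eef_pos: [575.8, 62.1, 25.5]
eef_rot: [0.0, 0.719, 0.695, -0.0]
ft_force: [-1.3, -5.4, 2.0]
width: 0.502
finger_force: 2.7
```

```bash
python3 -c "
from h import *
force(8)"
```

```text
t 24.5 F y z [-1.23 -5.25  2.2  62.07 25.49] 0.41 ff 2.703203335404396
```

Request:
send_rows([
  [[0,0,0],[0,0,0],0.5],
  [[0,0,0],[0,0,0],0.5],
  [[0,0,0],[0,0,0],0.5],
  [[0,0,0],[0,0,0],0.5],
  [[0,0,0],[0,0,0],0.5],
  [[0,0,0],[0,0,0],0.5],
  [[0,0,0],[0,0,0],0.5],
  [[0,0,0],[0,0,0],0.5],
])

```text
time: 25.17
eef_pos: [575.8, 62.0, 25.5]
eef_rot: [0.0, 0.719, 0.695, -0.0]
ft_force: [-1.5, -5.7, 2.3]
width: 0.502
finger_force: 2.7
```

Request:
send_rows([
  [[0,0,0],[-0.08,0,0],0.5],
  [[0,0,0],[-0.08,0,0],0.5],
  [[0,0,0],[-0.08,0,0],0.5],
  [[0,0,0],[-0.08,0,0],0.5],
  [[0,0,0],[-0.08,0,0],0.5],
  [[0,0,0],[-0.08,0,0],0.5],
  [[0,0,0],[-0.08,0,0],0.5],
  [[0,0,0],[-0.08,0,0],0.5],
])

```text
time: 25.83
eef_pos: [575.8, 62.0, 25.5]
eef_rot: [0.0, 0.719, 0.695, -0.0]
ft_force: [-1.3, -5.1, 1.8]
width: 0.499
finger_force: 2.4
```

Request:
send_rows([
  [[0,0,0],[-0.08,0,0],0.5],
  [[0,0,0],[-0.08,0,0],0.5],
  [[0,0,0],[-0.08,0,0],0.5],
  [[0,0,0],[-0.08,0,0],0.5],
  [[0,0,0],[-0.08,0,0],0.5],
  [[0,0,0],[-0.08,0,0],0.5],
  [[0,0,0],[-0.08,0,0],0.5],
  [[0,0,0],[-0.08,0,0],0.5],
])

```text
time: 26.5
eef_pos: [575.8, 62.0, 25.4]
eef_rot: [-0.0, 0.719, 0.695, 0.0]
ft_force: [-2.0, -2.9, 2.0]
width: 0.495
finger_force: 1.5
```

Request:
send_rows([
  [[0,0,0],[-0.08,0,0],0.5],
  [[0,0,0],[-0.08,0,0],0.5],
  [[0,0,0],[-0.08,0,0],0.5],
  [[0,0,0],[-0.08,0,0],0.5],
  [[0,0,0],[-0.08,0,0],0.5],
  [[0,0,0],[-0.08,0,0],0.5],
  [[0,0,0],[-0.08,0,0],0.5],
  [[0,0,0],[-0.08,0,0],0.5],
])

```text
time: 27.17
eef_pos: [575.9, 61.5, 25.5]
eef_rot: [-0.0, 0.719, 0.695, 0.0]
ft_force: [-0.2, -0.3, -0.5]
width: 0.498
finger_force: 0.0
```

Request:
send_rows([
  [[0,0,0],[-0.08,0,0],0.5],
  [[0,0,0],[-0.08,0,0],0.5],
  [[0,0,0],[-0.08,0,0],0.5],
  [[0,0,0],[-0.08,0,0],0.5],
  [[0,0,0],[-0.08,0,0],0.5],
  [[0,0,0],[-0.08,0,0],0.5],
  [[0,0,0],[-0.08,0,0],0.5],
  [[0,0,0],[-0.08,0,0],0.5],
])

```text
time: 27.83
eef_pos: [575.7, 60.2, 25.5]
eef_rot: [-0.0, 0.719, 0.695, -0.0]
ft_force: [0.3, 0.5, -0.2]
width: 0.502
finger_force: 0.0
```

```bash
python3 -c "
from h import *
force(4);gap()"
```

```text
t 28.03 F y z [-1.200e-01 -1.100e-01  4.000e-02  6.021e+01  2.545e+01] 0.37 ff 0.0
t 28.03 tcp [575.68  60.21  25.43] s_tcp -26.5 F [-0.11  0.06 -0.64] n 17963 ztop 61.2 y [-41.9  40.3] x [[-28.0, 39.1], [0.0, 39.4], [28.0, 38.7]]
pad face [60.8 61.2]
red rows 148
```

Request:
send_rows([
  [[0,0,0],[-0.1,0,0],0.5],
  [[0,0,0],[-0.1,0,0],0.5],
  [[0,0,0],[-0.2,0,0],0.5],
  [[0,0,0],[-0.2,0,0],0.5],
  [[0,0,0],[-0.3,0,0],0.5],
  [[0,0,0],[-0.3,0,0],0.5],
  [[0,0,0],[-0.4,0,0],0.5],
  [[0,0,0],[-0.4,0,0],0.5],
])

```text
time: 28.75
eef_pos: [575.7, 58.2, 25.5]
eef_rot: [-0.0, 0.719, 0.695, 0.0]
ft_force: [-0.2, -0.1, -0.2]
width: 0.499
finger_force: 0.0
```

```bash
python3 -c "
from h import *
gap();force(6);gap()"
```

```text
t 28.75 tcp [575.65  58.2   25.49] s_tcp -28.51 F [-0.19 -0.11 -0.21] n 18055 ztop 61.3 y [-41.8  40.3] x [[-28.0, 41.0], [0.0, 41.3], [28.0, 40.8]]
pad face [62.8 63.2]
red rows 144
t 29.1 F y z [ 0.28  0.07 -0.1  58.21 25.46] 0.45 ff 0.0
t 29.1 tcp [575.64  58.27  25.46] s_tcp -28.43 F [-0.26 -0.01 -0.54] n 17940 ztop 61.2 y [-41.9  40.2] x [[-28.0, 41.1], [0.0, 41.3], [28.0, 40.6]]
pad face [61.9 63.1]
red rows 144
```

Request:
send_rows([
  [[0,0,0],[-1,0,0],0.5],
  [[0,0,0],[-2,0,0],0.5],
  [[0,0,0],[-4,0,0],0.5],
  [[0,0,0],[-6,0,0],0.5],
  [[0,0,0],[-8,0,0],0.5],
  [[0,0,0],[-9,0,0],0.5],
  [[0,0,0],[-5,0,-5],0.5],
  [[0,0,0],[0,0,-15],0.5],
])

```text
time: 29.82
eef_pos: [572.9, 20.4, 44.4]
eef_rot: [-0.001, 0.72, 0.694, -0.002]
ft_force: [-0.0, 0.6, 0.2]
width: 0.499
finger_force: 0.0
```

Request:
send_rows([
  [[0,0,0],[0,0,-20],0.5],
  [[0,0,0],[0,0,-20],0.5],
  [[0,0,0],[0,0,-20],0.5],
  [[0,0,0],[-10,0,-20],0.5],
  [[0,0,0],[-20,0,-20],0.5],
  [[0,0,0],[-20,0,-20],0.5],
  [[0,0,0],[-20,0,-10],0.5],
  [[0,0,0],[-20,0,0],0.5],
])

```text
time: 30.48
eef_pos: [572.8, -68.8, 178.6]
eef_rot: [0.002, 0.719, 0.695, 0.002]
ft_force: [0.4, -0.0, 0.1]
width: 0.501
finger_force: 0.0
```

Request:
send_rows([
  [[0,0,0],[-30,0,0],0.5],
  [[0,0,0],[-30,0,0],0.5],
  [[0,0,0],[-30,0,0],0.5],
  [[0,0,0],[-20,0,0],0.5],
  [[0,0,0],[-10,0,0],0.5],
  [[0,0,0],[0,0,0],0.5],
  [[0,0,0],[0,0,0],0.5],
  [[0,0,0],[0,0,0],0.5],
])

```text
time: 31.15
eef_pos: [567.5, -184.5, 175.3]
eef_rot: [-0.001, 0.718, 0.696, 0.0]
ft_force: [0.1, 0.1, -0.7]
width: 0.501
finger_force: 0.0
```

```bash
python3 - <<'E'
from h import *
for i in range(2):
    p=snap('top','end%d.png'%i);W=world(p);m=(W[...,2]>57)&(W[...,2]<64)&(abs(W[...,0]-575)<55)&(W[...,1]<113)&(W[...,1]>50)&(p['depth']>0)
    P=W[m];print(m.sum(),P.mean(0).round(1),'s',((P[:,:2].mean(0)-M)@U).round(1))
o=r.observe();print(o['time'],o['eef_pos'],o['joint_vel'].round(3))
a=cv2.imread('pics/end1.png')[130:340,90:470]
cv2.imwrite('pics/endc.png',cv2.resize(a,None,fx=2.1,fy=2.1,interpolation=cv2.INTER_CUBIC))
E
```

```text
357 [573.5  95.2  59.6] s 8.4
349 [573.4  95.7  59.7] s 8.9
31.25 [ 567.66885786 -184.37751659  175.3199994 ] [-0.001  0.002  0.007 -0.002  0.002 -0.002  0.001]
```

View pics/endc.png

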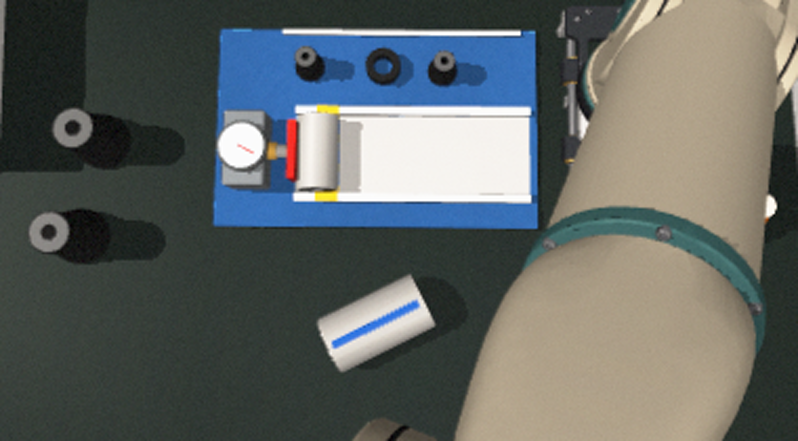

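The bush lies still against the pad, with its axis about 8.6 mm past the mark's middle and so over the yellow band. The tray mounts and collar, the two bench mounts and one look-alike bush are where they were. The arm hides the talc, the cup and the other look-alike in this view, but it passed well clear of them. I'm handing in.

```bash
python3 -c "
from plant import r
print(r.sign_off())"
```

```text
the job is handed in; nothing more can be done
None
```

The job is handed in at about 31 s: I rolled the bush to the red pad, leaned it there at about 5 N for over 3 s, eased it off slowly, and left it lying still on the yellow mark, about 9 mm past its middle.

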